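# Hang the measuring cup on the free hook of the spice shelf

### The arm

A 6-joint arm with a two-finger parallel gripper is mounted at the origin on a cart in front of the work surface, level with it; the furniture and walls round the work are solid. World frame = base frame: x ahead of the robot, y to its left, z up, the work surface at z = 0. Lengths are in m, angles in rad, forces in N, time in s.
With the tool pointing down it reaches from about 0.3 to 0.85 m from the base axis. Payload 5.4 kg.
Tool frame: the origin (TCP) lies where the fingers leave the gripper's body, on its centre line; the fingertips stand 73 mm ahead of it and the grasp point (between the pads) lies 54 mm ahead of it (bot.grasp_offset is the z of the grasp point in the tool frame, in m); z points along the fingers, y is the line along which they close (so a half turn about z gives the same grasp; the last joint's range is limited). The gripper opens to 85 mm and grips with 20 to 120 N. Pads are 22 mm wide; open, the fingers measure 114 mm over their backs; the gripper's body (76 mm by 85 mm) begins 54 mm behind the grasp point. The pads swing forward as they close: fully open they stand 13 mm farther back than shut.
Start: joints at [-1.52, 0.158, 1.597, -0, 1.386, -0.21], TCP at [0.148, -0.556, 0.304] pointing down, gripper open.
Joint ranges: [-2.91, 2.91], [-0.94, 2.29], [0.18, 2.7], [-1.29, 4.43], [0.17, 2.64], [-3, 3]. Speed limits (rad/s): [2.57, 2.57, 3.14, 3.14, 3.14, 3.14].

### API

Orientations are given as [roll, pitch, yaw] about the fixed x, y, z axes, in that order (R = Rz(yaw) Ry(pitch) Rx(roll)).
In Python, from plant import bot gives the robot as it stands.
- The arm moves only by the tool send_rows, never from a script. Its argument "series" is text: rows parted by semicolons, each of 7 numbers parted by spaces: the turn, a rotation vector about the tool's x, y, z in units of 10 degrees (1.0 is 10 degrees), then the shift along the tool's x, y, z in units of 40 mm (1.0 is 40 mm), then the opening, from 0 (shut) to 1 (fully open). A call has exactly 5 rows; each row shifts and turns the commanded pose from where the row before left it, along the tool's axes as they then stand; what a row does not reach is not made up. A row lasts 1/8 s, in which the tool goes at most 62.5 mm and 10.7 degrees, less where a joint would pass 70% of its speed; a pose out of reach is approached as far as the arm can. A call is refused whole if a number of a shift passes 1 or a number of a turn 1, either way. A call with a gripper value outside its range is refused whole. The fingers move at their own pace and stop on an object; the grip force is fixed at half the most. Time passes only in rows, so rows that do not move let the fingers close, or fill a call up. It gives the time, the measured TCP pose, the force, the opening and the grip force at its end, in the units of the state.
- bot.get_obs(): the state, without advancing time (a new reading comes with each control period).
- bot.camera(name): name is "side" or "top"; returns a dict with "img" (384x512x3 uint8, blue, green, red), "fovy" (degrees; the focal length in pixels is half the picture's height over the tangent of half this angle, whatever the lens; pixels are square), "cx", "cy" (the principal point, pixels), "k1" (the pictures are not rectified: a ray, as slopes to the right and down, at radius r is drawn at 1 + k1 r^2 times it, then the intrinsics apply), "rvec" (rotation vector, rad) and "tvec" (3), from world to camera coordinates, as OpenCV has them. Camera axes: x right, y down, z forward; pixel columns grow to the right and rows downward; lengths in m; the calibration is good to about 2 mm. A picture is of the moment at which its call begins. There is no depth.
- bot.finish_job(): hands the job in; it is judged then, once.
The state is a dict: "t": time; "joint_positions": joint angles; "joint_vel": joint speeds; "joint_torque": joint torques, N m; "tool_pos": TCP position; "ee_rot": TCP orientation; "contact_force": force on the tool from outside, world axes, zero at the start; "moment": the same for the moment, N m; "width": opening from 0.0 (shut) to 1.0 (fully open); "finger_force": force on a finger pad.
Only numpy, scipy, OpenCV 4.12 (cv2) and the standard library are available. Lean on these libraries where they do the work, as an engineer would, in place of code of your own. Each camera call takes 0.05 s, during which the arm holds its last target. There are 200 camera calls.

### The job

Hang the measuring cup that stands on the worktop from the free hook under the spice shelf, by the hole in its handle, so that it hangs down freely in the bend of the hook like the other two. The white salt shaker stands under that hook, in the cup's way: keep it upright so that nothing spills, and stand it on the small wooden tray beside the black pepper shaker. Leave everything else where it is.

Things in the scene. Friction and masses are not known exactly. Their poses are not given: they have to be found in the camera images.
- rack: Fixed spice shelf of light wood, 426 mm wide, 337 high, jars on its board, a rail of three hooks below. Origin on the worktop below the rail's front face, mid-width; x to its back, y to its left seen from the robot, z up. Rail: front x = 0, heights 183 to 227 mm. Lower slat: front x = 10, heights 55 to 115. Side panels: inner faces y = +-197, front edges x = -10. One hook is free, two carry a cup.
- shelf_edge (a point): Middle of the board's lower front edge (rack frame: x -60, y 0, z 300 mm). The board overhangs the hooks: a gripper pointing straight down cannot get at them or at the space below; from the front, tilted about 40 degrees (fingers pointing down and to the rack's +x), it can.
- hook_left_tip (a point): Centre of the wire's upper end on the left hook (rack frame: x -40, y 115, z 228 mm). A hook is 6 mm round steel wire: straight out of the rail at height 205 mm, bent at x = -16, then rising 24 mm straight to this tip, leaning 42 degrees from vertical toward the robot: direction (-0.67, 0, 0.74) in the rack frame.
- hook_middle_tip (a point): The same point of the middle hook (rack frame: x -40, y 0, z 228 mm).
- hook_right_tip (a point): The same point of the right hook (rack frame: x -40, y -115, z 228 mm).
- hook_left_seat (a point): Where the centre of a hung cup's hole rests on the left hook, just under the wire's bend (rack frame: x -16, y +115, z 201 mm).
- hook_middle_seat (a point): The same point of the middle hook (rack frame: x -16, y 0, z 201 mm).
- hook_right_seat (a point): The same point of the right hook (rack frame: x -16, y -115, z 201 mm).
- cup: Loose steel measuring cup, middle of three sizes, standing on its foot: bowl 70 mm across, 40 deep. Origin: centre of the bowl's underside; z up through its mouth, x along the handle, a flat bar 16 mm wide, 5 thick, at heights 33 to 38, from the bowl (x = 35) to a round eye 26 across with a 14 mm hole through it along z. 0.07 to 0.11 kg, centre of mass at x = 12.
- cup_eye (a point): Centre of the hole in the loose cup's handle (cup frame: x 115, y 0, z 35.5 mm).
- cup_grip (a point): Middle of the handle's straight bar, good to grip across its 16 mm (cup frame: x 67, y 0, z 35.5 mm).
- large_cup_eye (a point): Centre of the hole in the handle of the large steel cup (bowl 84 mm across) that hangs on one of the hooks; tells which hook it occupies.
- small_cup_eye (a point): Centre of the hole in the handle of the small steel cup (bowl 56 mm across) that hangs on another hook.
- salt_shaker: White square-bodied salt shaker with a steel cap, 41 x 41 mm, 85 mm high (square body to 66 mm, cap 24 mm across above), 0.11 to 0.21 kg. Origin at the centre of its underside, z up, faces square to its x and y. It stands below the free hook, 30 mm in front of the rail's face.
- tray: Fixed small wooden tray, 104 (x) x 176 (y) mm, 13 mm high with a rim 7 mm wide; its floor is 5 mm above the worktop. Origin at the centre of its underside. The pepper shaker stands on its -y half; the +y half is empty, middle of that place at y = +45 mm.
- pepper_shaker: Black pepper shaker of the salt shaker's shape and size, standing on the tray. Origin at the centre of its underside, z up.
- tea_box: Cardboard tea box, 70 x 128 x 80 mm, left of the shelf: a bystander. Origin at the centre of its underside, as for the following.
- jam_jar: Jam jar, 65 mm across, 94 mm high, right of the shelf: a bystander.
- bean_tin: Small tin, 57 mm across, 72 mm high, right of the shelf: a bystander.
- tuna_tin: Low round tin, 76 mm across, 58 mm high, at the right by the wall: a bystander.
- sardine_tin: Flat oblong tin, 63 x 105 x 26 mm, at the right by the hob: a bystander.
Things that resemble listed ones, but are neither listed nor needed, are in the scene too. Leave any yellow look-alike of the cup alone.

How it is judged:
At the end, for the whole second after the job is handed in: The loose cup hangs still (below 0.1 m/s) on the free hook: hole centre within 12 mm of that hook's seat point, bowl axis over 66 degrees from vertical. The salt shaker stands at rest, upright within 7 degrees, on the tray's floor, within 30 mm (x) and 66 mm (y) of its middle (((distance between cup_eye and hook_left_seat below 0.012 m and distance between each of large_cup_eye, small_cup_eye and hook_left_seat above 0.05 m) or (distance between cup_eye and hook_middle_seat below 0.012 m and distance between each of large_cup_eye, small_cup_eye and hook_middle_seat above 0.05 m) or (distance between cup_eye and hook_right_seat below 0.012 m and distance between each of large_cup_eye, small_cup_eye and hook_right_seat above 0.05 m)) and angle between cup's own z axis and vertical above 1.15 rad and contact force between cup and rack above 0.2 N and linear speed of cup below 0.1 m/s and angular speed of cup below 1 rad/s and x of salt_shaker in the frame of tray between -0.03 and 0.03 m and y of salt_shaker in the frame of tray between -0.066 and 0.066 m and z of salt_shaker in the frame of tray between 0.002 and 0.01 m and angle between salt_shaker's own z axis and vertical below 0.12 rad and linear speed of salt_shaker below 0.03 m/s); the robot touches nothing.
It fails at once if the salt shaker is tipped by more than 35 degrees (angle between salt_shaker's own z axis and vertical above 0.61 rad).
It fails at once if a hanging cup is knocked off its hook (its hole moves more than 30 mm) (distance of any of large_cup_eye, small_cup_eye from where it was at the start of the episode above 0.03 m).
It fails at once if the pepper shaker is knocked over or shoved more than 40 mm (angle between pepper_shaker's own z axis and vertical above 0.5 rad or distance of pepper_shaker from where it was at the start of the episode above 0.04 m).
It fails at once if a bystander (tea box, jam jar or tin) is moved more than 40 mm (distance of any of jam_jar, bean_tin, tuna_tin, sardine_tin, tea_box from where it was at the start of the episode above 0.04 m).
It also fails if it takes over 61 s, if anything falls off the work surface, if the arm or the gripper's body presses on something with over 40 N, if the wrist force passes 120 N, or if a joint passes its speed limit or range.

## Working session

There is one attempt and no reset: what is moved stays moved. The work goes in short steps, Python scripts to look and compute and a tool call to move; the robot and the scene stay as the last step left them, time stands still between calls to the robot, and variables do not carry over. Pictures are saved under pics/ and viewed, at most 10 in all, crops included, and the job is handed in when it is done.

Besides the shell and the picture viewer there is one more tool, called after "Emit:" in YAML: its name, and indented under it one key for each argument. send_rows: Moves the arm, as the interface text tells. Its arguments: {"type":"object","properties":{"series":{"type":"string"}},"required":["series"]}

```bash
ls; mkdir -p pics; python3 - <<'E'
from plant import bot
import cv2,numpy as np
o=bot.get_obs();print(o)
for n in("side","top"):
    c=bot.camera(n);cv2.imwrite(f"pics/{n}0.png",c["img"]);print({k:v for k,v in c.items() if k!="img"})
    R=cv2.Rodrigues(np.array(c["rvec"],float))[0];print(-R.T@np.array(c["tvec"]).ravel(), R[2])
    cv2.imwrite(f"pics/{n}0b.png",cv2.resize(c["img"],(800,600),interpolation=cv2.INTER_CUBIC))
E
```

```text
pics
{'t': 0.0, 'joint_positions': array([-1.52009651e+00,  1.59094595e-01,  1.59824395e+00, -1.18120782e-05,
        1.38621760e+00, -2.10074219e-01]), 'joint_vel': array([-0.0015476 , -0.00121327,  0.00022742, -0.00103319, -0.00076204,
       -0.00093132]), 'joint_torque': array([-1.05151947e-03, -3.96001768e+01, -3.31427515e+01, -2.33517694e-04,
        8.59931315e-03,  1.07687802e-05]), 'tool_pos': array([ 0.14821806, -0.55507824,  0.30288532]), 'ee_rot': array([-3.13966991e+00, -3.98098628e-04,  2.60775833e-01]), 'contact_force': array([ 0.07424723, -0.41562473,  0.59050752]), 'moment': array([-0.02404668, -0.00501743, -0.02191521]), 'finger_force': 0.0, 'width': 1.0025022719653893}
{'fovy': 54.4320228971799, 'cx': 263.27222621237286, 'cy': 190.2629652582898, 'k1': 0.0007127335356124436, 'rvec': array([ 1.78003815, -1.99197717,  0.63582674]), 'tvec': array([-0.05026078,  0.49942055,  1.49616738])}
[-0.44875412  0.01513226  1.51289611] [ 0.56809395 -0.07318702 -0.81970295]
{'fovy': 45.103092950918146, 'cx': 254.59190754003663, 'cy': 184.6693312690597, 'k1': 0.03982384812352716, 'rvec': array([ 1.5029323 , -2.50657828,  0.45279089]), 'tvec': array([0.13773447, 0.47161022, 1.5678889 ])}
[-0.03070547  0.17093129  1.63386115] [ 0.30944068 -0.16429361 -0.93661843]
```

View pics/side0b.png

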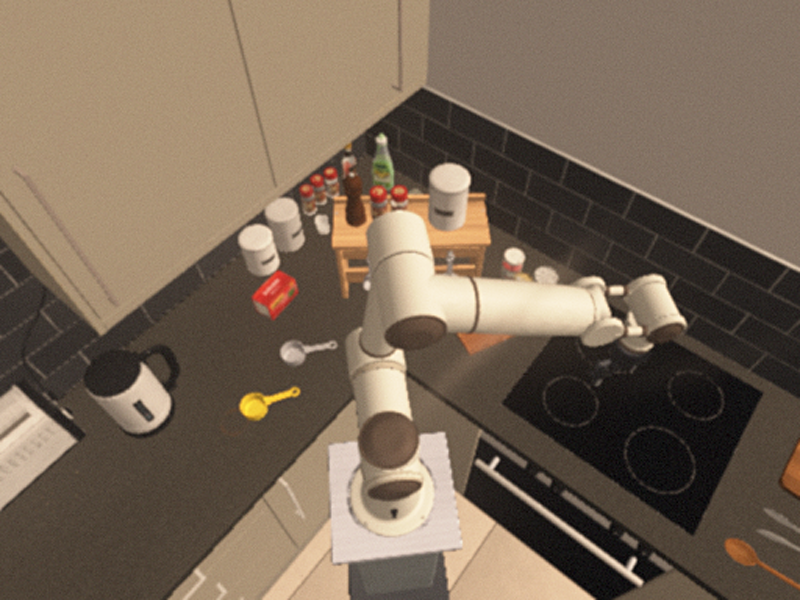

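View pics/top0b.png

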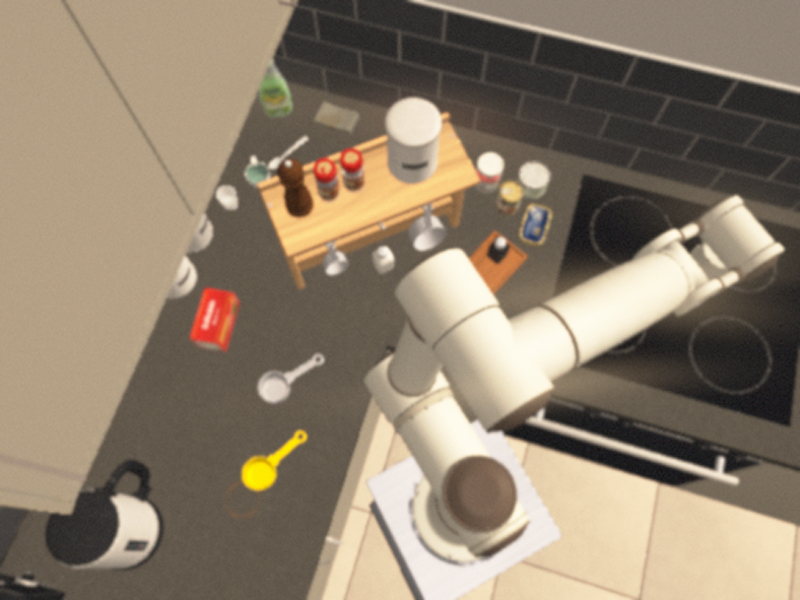

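```bash
cat > h.py <<'E'
import numpy as np,cv2
from scipy.spatial.transform import Rotation as Ro
from plant import bot
def cal(c):
    f=c["img"].shape[0]/2/np.tan(np.radians(c["fovy"])/2)
    return f,cv2.Rodrigues(np.array(c["rvec"],float))[0],np.array(c["tvec"],float).ravel()
def ray(c,p):
    f,R,t=cal(c);d=np.array([(p[0]-c["cx"])/f,(p[1]-c["cy"])/f]);u=d.copy()
    for _ in range(10):u=d/(1+c["k1"]*(u@u))
    v=R.T@np.array([u[0],u[1],1]);return -R.T@t,v/np.linalg.norm(v)
def onz(c,p,z):
    o,v=ray(c,p);return o+v*(z-o[2])/v[2]
def proj(c,P):
    f,R,t=cal(c);q=R@np.array(P,float)+t;u=q[:2]/q[2];u=u*(1+c["k1"]*(u@u));return f*u+[c["cx"],c["cy"]]
def tri(c1,p1,c2,p2):
    o1,v1=ray(c1,p1);o2,v2=ray(c2,p2)
    s=np.linalg.lstsq(np.c_[v1,-v2],o2-o1,rcond=None)[0];a=o1+s[0]*v1;b=o2+s[1]*v2
    return (a+b)/2,np.linalg.norm(a-b)
def crop(im,x,y,w,h,k,f):
    cv2.imwrite(f,cv2.resize(im[y:y+h,x:x+w],None,fx=k,fy=k,interpolation=cv2.INTER_CUBIC))
E
python3 - <<'E'
from h import *
c=bot.camera("top");crop(c["img"],150,105,200,150,4,"pics/t1.png")
s=bot.camera("side");crop(s["img"],150,115,200,150,4,"pics/s1.png")
E
```

```text
(no output)
```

View pics/t1.png

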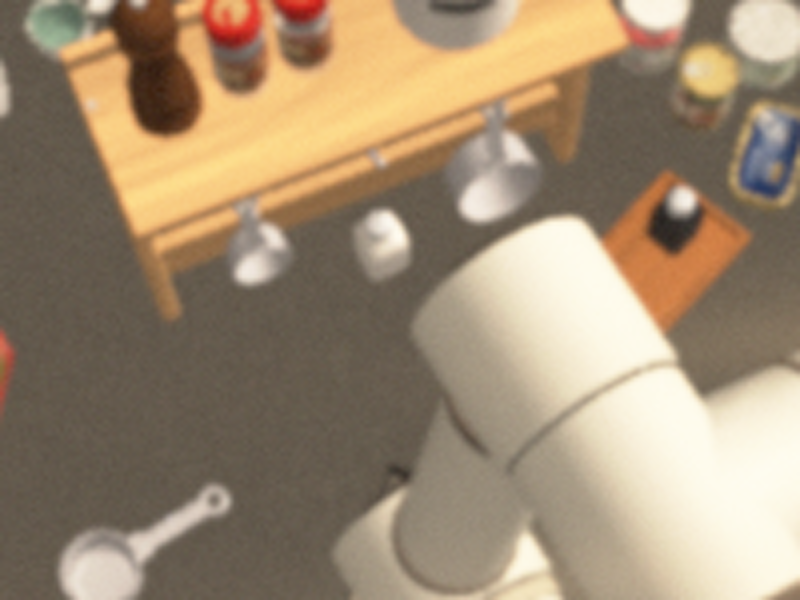

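View pics/s1.png

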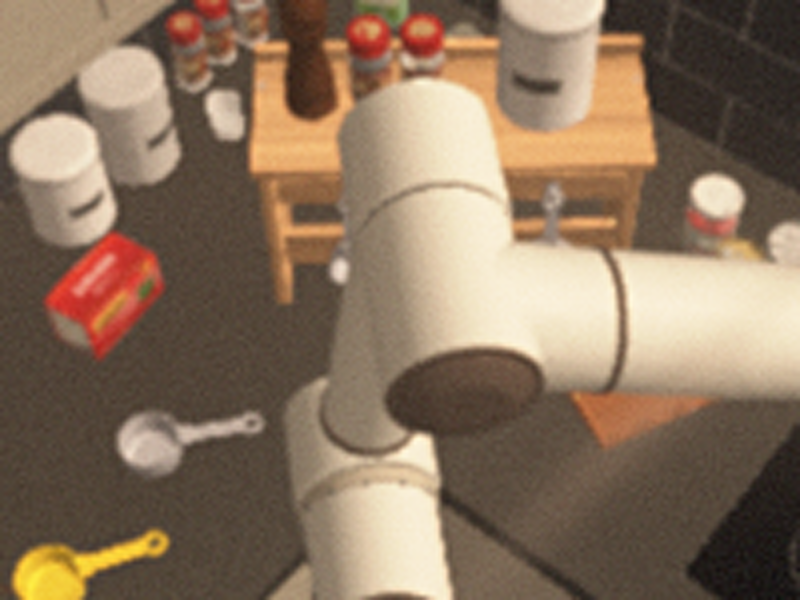

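```bash
python3 - <<'E'
from h import *
np.set_printoptions(precision=4,suppress=True)
c=bot.camera("top");s=bot.camera("side")
T=lambda x,y:((x+.5)/4-.5+150,(y+.5)/4-.5+105)
S=lambda x,y:((x+.5)/4-.5+150,(y+.5)/4-.5+115)
for n,p,z in[("boardL top",(138,238),.318),("boardR top",(632,47),.318),("tip mid",(380,161),.228),("salt cap",(378,217),.085),("pepper cap",(684,194),.085),("tray R",(750,235),.013),("tray T",(670,172),.013),("eye",(213,499),.0355),("bowl mouth",(103,568),.04),("legL bottom",(172,318),0)]:
    print(n,onz(c,T(*p),z))
for n,p,z in[("S boardL low",(250,172),.300),("S boardR low",(655,163),.300),("S eye",(253,423),.0355),("S bowl",(151,442),.04)]:
    print(n,onz(s,S(*p),z))
for n,a,b in[("eye",(213,499),(253,423)),("bowl",(103,568),(151,442)),("boardLtop",(138,238),(250,160)),("boardRtop",(632,47),(655,151))]:
    print(n,tri(c,T(*a),s,S(*b)))
E
```

```text
boardL top [0.5663 0.1001 0.318 ]
boardR top [ 0.5303 -0.3204  0.318 ]
tip mid [ 0.5752 -0.1133  0.228 ]
salt cap [ 0.5878 -0.1144  0.085 ]
pepper cap [ 0.4758 -0.3724  0.085 ]
tray R [ 0.4332 -0.4309  0.013 ]
tray T [ 0.5257 -0.3978  0.013 ]
eye [0.4342 0.1329 0.0355]
bowl mouth [0.4223 0.2448 0.04  ]
legL bottom [0.6212 0.0895 0.    ]
S boardL low [0.5819 0.1019 0.3   ]
S boardR low [ 0.5483 -0.3255  0.3   ]
S eye [0.4336 0.1311 0.0355]
S bowl [0.4187 0.2458 0.04  ]
eye (array([0.4356, 0.1321, 0.0316]), np.float64(0.0015045312171803526))
bowl (array([0.4246, 0.2463, 0.0307]), np.float64(0.0021539124333796534))
boardLtop (array([0.551 , 0.0997, 0.3538]), np.float64(0.004895421990214477))
boardRtop (array([ 0.5145, -0.3089,  0.358 ]), np.float64(0.0066241223314951365))
```

```bash
cat >> h.py <<'E'
G=bot.grasp_offset
def pose():
    o=bot.get_obs();return np.array(o["tool_pos"]),Ro.from_euler("xyz",o["ee_rot"])
def rpy(head,tilt,flip=0):  # degrees: heading of the fingers, tilt from straight down
    return Ro.from_euler("xyz",[180,-tilt,head],degrees=True)*Ro.from_euler("z",180*flip,degrees=True)
def plan(grip,R1,open_,n=0,start=None):
    """rows from the present pose until the grasp point is at grip, orientation R1"""
    p,R=start or pose();p1=np.array(grip)-R1.apply([0,0,G]);rv=(R.inv()*R1).as_rotvec()
    need=max(np.linalg.norm(p1-p)/.0385,np.degrees(np.linalg.norm(rv))/9.8)
    n=max(n,int(5*np.ceil(need/5)),5)
    P,Q=p,R
    for k in range(1,n+1):
        tp=p+(p1-p)*k/n;tR=R*Ro.from_rotvec(rv*k/n)
        s=np.round(Q.inv().apply(tp-P)/.04,2);w=np.round(np.degrees((Q.inv()*tR).as_rotvec())/10,2)
        P=P+Q.apply(s*.04);Q=Q*Ro.from_rotvec(np.radians(w*10))
        print(*["%g"%(v+0) for v in (*w,*s)],open_,end=";\n" if k%5==0 else ";")
    return P,Q
def at():
    o=bot.get_obs();p,R=pose();print("t %.2f"%o["t"],"grip",(p+R.apply([0,0,G])).round(4),"rpy",np.degrees(R.as_euler("xyz")).round(1),"w %.3f"%o["width"],"F",np.round(o["contact_force"],1),"ff",round(float(o["finger_force"]),1),"q",np.round(o["joint_positions"],2))
E
python3 - <<'E'
from h import *
print(G);at();plan([.47,-.11,.20],rpy(-5,40),.8)
E
```

```text
0.0539
t 0.30 grip [ 0.1482 -0.5553  0.2497] rpy [-180.    -0.    14.9] w 0.999 F [-0.1  0.2 -0.3] ff 0.0 q [-1.52  0.16  1.6  -0.    1.39 -0.21]
-0.05 0.26 0.13 0.66 -0.6 0.1 0.8;-0.04 0.27 0.13 0.63 -0.61 0.13 0.8;-0.05 0.26 0.12 0.62 -0.63 0.16 0.8;-0.05 0.27 0.13 0.59 -0.65 0.17 0.8;-0.04 0.26 0.13 0.57 -0.65 0.2 0.8;
-0.05 0.26 0.12 0.55 -0.68 0.22 0.8;-0.05 0.27 0.13 0.52 -0.68 0.23 0.8;-0.04 0.26 0.13 0.5 -0.7 0.26 0.8;-0.05 0.27 0.13 0.46 -0.71 0.27 0.8;-0.05 0.26 0.12 0.44 -0.73 0.28 0.8;
-0.04 0.26 0.13 0.41 -0.73 0.3 0.8;-0.05 0.27 0.13 0.38 -0.75 0.31 0.8;-0.05 0.26 0.13 0.34 -0.76 0.33 0.8;-0.04 0.26 0.12 0.32 -0.77 0.33 0.8;-0.05 0.27 0.13 0.28 -0.78 0.33 0.8;
```

Candidates (top picture, 512 px scale):
- **Cup:** the steel cup at (175,247), not the yellow look-alike at (166,302) and not the two hanging cups at (214,167) and (273,148).
- **Salt shaker:** the white one at (245,164), under the free middle hook. I'm not taking the white knick-knack at (145,126), the white canisters or the black pepper at (320,155).

The close crop confirms both choices. First move is to the front of the salt.

Emit:
send_rows:
  series: "-0.05 0.26 0.13 0.66 -0.6 0.1 0.8;-0.04 0.27 0.13 0.63 -0.61 0.13 0.8;-0.05 0.26 0.12 0.62 -0.63 0.16 0.8;-0.05 0.27 0.13 0.59 -0.65 0.17 0.8;-0.04 0.26 0.13 0.57 -0.65 0.2 0.8"

```text
t: 0.92
tool_pos: [0.2444, -0.4053, 0.2829]
ee_rot: [3.114, -0.234, 0.151]
contact_force: [-0.6, 0.1, 0.6]
width: 0.804
finger_force: 0.0
```

Emit:
send_rows:
  series: "-0.05 0.26 0.12 0.55 -0.68 0.22 0.8;-0.05 0.27 0.13 0.52 -0.68 0.23 0.8;-0.04 0.26 0.13 0.5 -0.7 0.26 0.8;-0.05 0.27 0.13 0.46 -0.71 0.27 0.8;-0.05 0.26 0.12 0.44 -0.73 0.28 0.8"

```text
t: 1.55
tool_pos: [0.3401, -0.2556, 0.2622]
ee_rot: [3.109, -0.468, 0.041]
contact_force: [-0.1, -0.5, 0.4]
width: 0.801
finger_force: 0.0
```

Emit:
send_rows:
  series: "-0.04 0.26 0.13 0.41 -0.73 0.3 0.8;-0.05 0.27 0.13 0.38 -0.75 0.31 0.8;-0.05 0.26 0.13 0.34 -0.76 0.33 0.8;-0.04 0.26 0.12 0.32 -0.77 0.33 0.8;-0.05 0.27 0.13 0.28 -0.78 0.33 0.8"

```text
t: 2.17
tool_pos: [0.4358, -0.1061, 0.2417]
ee_rot: [3.14, -0.701, -0.087]
contact_force: [0.1, -0.5, -0.3]
width: 0.801
finger_force: 0.0
```

```bash
python3 - <<'E'
from h import *
at()
c=bot.camera("top");s=bot.camera("side")
cv2.imwrite("pics/t2f.png",c["img"]);cv2.imwrite("pics/s2f.png",s["img"])
a=cv2.resize(c["img"][100:250,180:340],None,fx=2.5,fy=4)
crop(c["img"],190,100,100,150,4,"pics/a.png");crop(s["img"],205,130,100,150,4,"pics/b.png")
cv2.imwrite("pics/ab2.png",np.hstack([cv2.imread("pics/a.png"),cv2.imread("pics/b.png")]))
E
```

```text
t 2.17 grip [ 0.4704 -0.1092  0.2005] rpy [179.9 -40.1  -5. ] w 0.801 F [ 0.1 -0.5 -0.3] ff 0.0 q [-0.72 -0.55  2.44  0.59  0.75  0.6 ]
```

View pics/ab2.png

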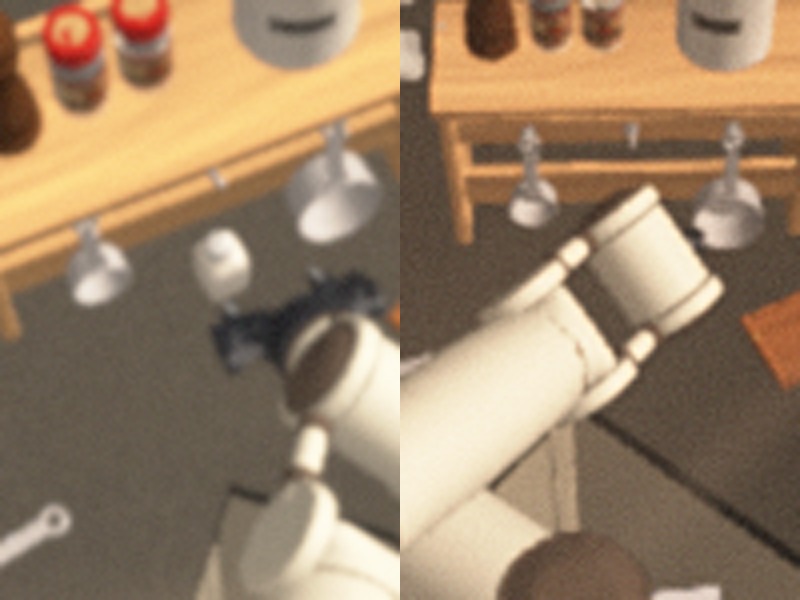

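```bash
python3 - <<'E'
from h import *
np.set_printoptions(precision=4,suppress=True)
c=bot.camera("top");s=bot.camera("side")
def edge(cam,x0,x1,f,sgn=-1,half=5):
    g=cv2.GaussianBlur(cam["img"][...,2].astype(np.float32),(0,0),1.0);pts=[]
    for x in range(x0,x1):
        y=f(x);a=int(round(y-half));col=np.diff(g[a:a+2*half+2,x])*sgn;i=int(col.argmax())
        if 0<i<len(col)-1:
            d=(col[i-1]-col[i+1])/(2*(col[i-1]-2*col[i]+col[i+1]));pts.append((x,a+i+.5+d))
    pts=np.array(pts,np.float32);vx,vy,a,b=cv2.fitLine(pts,cv2.DIST_HUBER,0,.01,.01).ravel()
    r=pts[:,1]-(b+(pts[:,0]-a)*vy/vx);print("rms",r.std(),len(pts));return lambda x:b+(x-a)*vy/vx
# side lower front edge
e=edge(s,225,300,lambda x:130+113/4-(x-213)*.022)
# top view: board front edge
t=edge(c,192,285,lambda x:105+238/4-(x-184.5)*.3866)
for x in(215,263,310):print("side",x,e(x),[onz(s,(x,e(x)),z)for z in(.30,.318)])
for x in(190,245,300):print("top",x,t(x),[onz(c,(x,t(x)),z)for z in(.30,.318)])
print("profiles");g=s["img"][...,2]
for x in(230,245,280):print(x,g[148:168,x])
g=c["img"][...,2]
for x in(200,235,260):y=int(t(x));print(x,y,g[y-6:y+12,x])
print("tip",tri(c,(245,146.2),s,(263,165.5)))
E
```

```text
rms 0.51261324 75
rms 2.3779864 71
side 215 157.5389 [array([0.5811, 0.0898, 0.3   ]), array([0.5658, 0.0887, 0.318 ])]
side 263 156.53334 [array([ 0.5649, -0.112 ,  0.3   ]), array([ 0.5498, -0.1101,  0.318 ])]
side 310 155.54874 [array([ 0.5489, -0.311 ,  0.3   ]), array([ 0.5341, -0.3062,  0.318 ])]
top 190 167.39735 [array([0.5558, 0.0877, 0.3   ]), array([0.5479, 0.0888, 0.318 ])]
top 245 145.73837 [array([ 0.5409, -0.0984,  0.3   ]), array([ 0.5332, -0.0948,  0.318 ])]
top 300 124.079384 [array([ 0.5254, -0.2912,  0.3   ]), array([ 0.5179, -0.2849,  0.318 ])]
profiles
230 [235 230 236 241 243 239 237 232 232 212 161 162 143 142 142 142 138 128
  97  86]
245 [232 234 237 240 239 239 237 236 223 188 181 201 166 146 141 139 136 116
  93  93]
280 [236 242 239 239 236 236 235 234 221 182 177 142 136 139 151 140 127  97
  86  89]
200 163 [222 183 192 229 241 235 214 175 148 144 146 148 143 126 110 101  99 100]
235 149 [230 196 187 222 237 237 220 179 151 142 143 141 138 125 113 103 103 101]
260 139 [238 206 179 208 233 235 222 180 145 140 141 143 138 130 115 105 102 103]
tip (array([ 0.5676, -0.1118,  0.2353]), np.float64(0.0023607118916407245))
```

```bash
python3 - <<'E'
from h import *
np.set_printoptions(precision=4,suppress=True)
c=bot.camera("top");s=bot.camera("side")
psi=-.081
ex=np.array([np.cos(psi),np.sin(psi)])
def rep(n,cam,z,off,pts):
    q=np.array([onz(cam,p,z)[:2] for p in pts]);k=np.polyfit(q[:,1],q[:,0],1)
    print(n,"yaw",-np.arctan(k[0]).round(4),"origin x at axis", [(np.polyval(k,-.115+0)-off).round(4)],q.round(3).tolist())
rep("T board",c,.3,-.06,[(200,157.5),(235,143.7),(260,134)])
rep("T slat top",c,.115,.01,[(200,163.6),(235,149.7),(260,139.75)])
rep("T slat low",c,.055,.01,[(200,170.3),(235,156.3),(260,146.6)])
rep("S board",s,.3,-.06,[(230,157.6),(245,157.2),(280,156.7)])
rep("S rail low",s,.183,0,[(230,165.4),(245,165),(280,164.5)])
# tips, eyes
for n,cam,p in[("T tip",c,(245,146.2)),("S tip",s,(263,165.5))]:print(n,onz(cam,p,.228))
for n,cam,p,z in[("S small eye",s,(205+130/4,130+131/4),.201),("S large eye",s,(205+335/4,130+127/4),.201)]:print(n,onz(cam,p,z))
# salt: white blob in top
im=c["img"];hsv=cv2.cvtColor(im,cv2.COLOR_BGR2HSV)
m=np.zeros(im.shape[:2],np.uint8);m[154:180,236:255]=((hsv[154:180,236:255,1]<60)&(hsv[154:180,236:255,2]>150))*255
n,l,st,ce=cv2.connectedComponentsWithStats(m);i=1+st[1:,4].argmax();print(st[i],ce[i],[onz(c,ce[i],z)for z in(.04,.05,.06)])
k,_=cv2.findContours((l==i).astype(np.uint8),0,1);print(cv2.minAreaRect(k[0]))
print(cv2.resize(im[152:182,234:258,1],None,fx=1,fy=1))
E
```

```text
T board yaw -0.0799 origin x at axis [np.float64(0.6187)] [[0.571, 0.046], [0.562, -0.074], [0.555, -0.16]]
T slat top yaw -0.0764 origin x at axis [np.float64(0.6119)] [[0.634, 0.038], [0.623, -0.097], [0.616, -0.195]]
T slat low yaw -0.0805 origin x at axis [np.float64(0.613)] [[0.636, 0.045], [0.625, -0.095], [0.616, -0.196]]
S board yaw -0.0849 origin x at axis [np.float64(0.6222)] [[0.574, 0.027], [0.569, -0.036], [0.556, -0.183]]
S rail low yaw -0.0856 origin x at axis [np.float64(0.6144)] [[0.627, 0.031], [0.622, -0.037], [0.607, -0.196]]
T tip [ 0.5703 -0.1121  0.228 ]
S tip [ 0.574  -0.1137  0.228 ]
S small eye [ 0.6237 -0.0037  0.201 ]
S large eye [ 0.6045 -0.2349  0.201 ]
[239 157  14  17 165] [245.5636 164.8606] [array([ 0.5816, -0.1161,  0.04  ]), array([ 0.5777, -0.1143,  0.05  ]), array([ 0.5739, -0.1125,  0.06  ])]
((245.60000610351562, 164.6999969482422), (15.205260276794434, 12.074766159057617), 63.43495178222656)
[[106 104 101 104 102 105 105 103 104 103 100  99  97  91  94  92  88  90
   88  92  92  95  89  88]
 [105 104 103 102 103 105 102 103 101 100  95  96  90
[... 2176 characters left out ...]
91  92  94  91  91  90  92 100 104 109 106 110 107  94  86  88  86
   89  89  86  88  89  91]
 [ 91  89  90  89  92  93  92  89  94  92  94  96 109 118 108  93  88  84
   86  85  84  83  83  83]
 [ 92  88  89  91  91  92  90  92  91  89  86  84  94 116 115 102  84  83
   81  73  73  71  74  64]
 [ 88  90  91  91  90  91  90  91  93  88  82  71  73  86 100  82  74  67
   67  59  55  49  56  56]
 [ 93  87  91  90  89  89  93  94  89  87  81  68  53  61  62  63  53  52
   49  45  46  43  44  40]
 [ 87  90  87  87  93  90  93  86  87  84  80  69  51  47  46  46  41  39
   42  47  49  43  42  38]
 [ 89  89  87  89  92  92  90  88  78  71  63  60  49  51  48  51  50  50
   42  50  50  47  44  40]]
```

```bash
python3 - <<'E'
from h import *
a=plan([.526,-.110,.111],rpy(-4.6,40),.8)
plan([.584,-.1145,.042],rpy(-4.6,40),.8,start=a)
E
```

```text
0.01 0 -0.01 -0.07 -0.03 0.52 0.8;0 0 0 -0.08 -0.03 0.53 0.8;0.01 0 -0.01 -0.07 -0.02 0.52 0.8;0.01 0 0 -0.08 -0.03 0.52 0.8;0.01 0 -0.01 -0.07 -0.03 0.52 0.8;
0 0 0 0 0 0.45 0.8;0 0 0 0 0 0.45 0.8;0 0 0 0 0 0.46 0.8;0 0 0 0 0 0.45 0.8;0 0 0 0 0 0.45 0.8;
```

Emit:
send_rows:
  series: "0 0 0 -0.07 -0.03 0.52 0.8;0 0 0 -0.08 -0.03 0.52 0.8;0 0 0 -0.07 -0.03 0.52 0.8;0 0 0 -0.08 -0.03 0.52 0.8;0 0 0 -0.07 -0.03 0.52 0.8"

```text
t: 3.1
tool_pos: [0.4917, -0.1077, 0.1523]
ee_rot: [3.139, -0.699, -0.088]
contact_force: [0.2, 1.0, 0.0]
width: 0.798
finger_force: 0.0
```

```bash
python3 - <<'E'
from h import *
at();c=bot.camera("top");s=bot.camera("side")
crop(c["img"],205,130,75,75,5,"pics/a.png");crop(s["img"],225,150,75,75,5,"pics/b.png")
cv2.imwrite("pics/ab3.png",np.hstack([cv2.imread("pics/a.png"),cv2.imread("pics/b.png")]))
p,R=pose()
print([proj(k,p+R.apply([0,y,z])) for k in(c,s) for y,z in((0,.054),(.034,.066),(-.034,.066))])
E
```

```text
t 3.10 grip [ 0.5263 -0.1109  0.111 ] rpy [179.9 -40.1  -5.1] w 0.798 F [0.2 1.  0. ] ff 0.0 q [-0.61 -0.14  2.35  0.86  0.44  0.35]
[array([250.9670141 , 170.87447405]), array([258.87196406, 166.59641377]), array([241.38434888, 173.46087026]), array([263.15731045, 190.03771934]), array([270.44661404, 189.70058745]), array([255.73530758, 189.93447698])]
```

View pics/ab3.png

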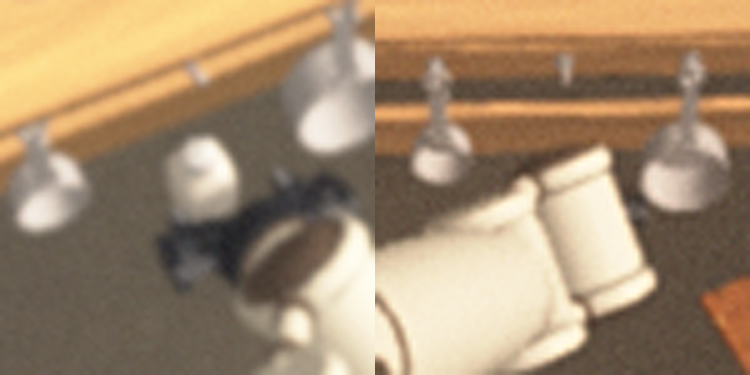

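The side crop shows the free middle hook clear, with cups on both sides. In the top crop the salt at about (246,165) sits midway ahead of the two fingertips, at (243,174) and (261,166). I'll move in and close.

Emit:
send_rows:
  series: "0 0 0 0 0 0.45 0.8;0 0 0 0 0 0.45 0.8;0 0 0 0 0 0.45 0.8;0 0 0 0 0 0.45 0.8;0 0 0 0 0 0.45 0.8"

```text
t: 3.82
tool_pos: [0.5497, -0.1125, 0.0844]
ee_rot: [3.14, -0.701, -0.087]
contact_force: [0.2, -0.7, 0.2]
width: 0.798
finger_force: 0.0
```

Emit:
send_rows:
  series: "0 0 0 0 0 0 0.7;0 0 0 0 0 0 0.6;0 0 0 0 0 0 0.5;0 0 0 0 0 0 0.4;0 0 0 0 0 0 0.3"

```text
t: 4.45
tool_pos: [0.5495, -0.1115, 0.0847]
ee_rot: [3.139, -0.701, -0.086]
contact_force: [-4.1, -0.5, 6.8]
width: 0.472
finger_force: 60.9
```

```bash
python3 - <<'E'
from h import *
at()
p,R=pose();g=p+R.apply([0,0,G])
a=plan(g+[-.01,0,.035],R,.3)
a=plan(g+[-.15,.012,.06],R,.3,start=a)
at2=[.4346,-.2891,.045+.10]
a=plan(at2,rpy(-64,40),.3,start=a)
E
```

```text
t 4.45 grip [ 0.5841 -0.1147  0.0435] rpy [179.9 -40.1  -4.9] w 0.472 F [-4.1 -0.5  6.8] ff 60.9 q [-0.54  0.2   2.2   1.25  0.3  -0.02]
0 0 0 0.07 0 -0.17 0.3;0 0 0 0.08 0.01 -0.16 0.3;0 0 0 0.07 0 -0.17 0.3;0 0 0 0.08 0.01 -0.16 0.3;0 0 0 0.07 0 -0.17 0.3;
0 0 0 -0.46 0 -0.55 0.3;0 0 0 -0.45 0 -0.55 0.3;0 0 0 -0.46 0.01 -0.55 0.3;0 0 0 -0.45 0 -0.54 0.3;0 0 0 -0.46 0 -0.55 0.3;
-0.38 0 0.45 0.13 0.39 -0.02 0.3;-0.38 0 0.45 0.16 0.38 0 0.3;-0.38 -0.01 0.46 0.19 0.37 0.02 0.3;-0.38 0 0.45 0.22 0.34 0.05 0.3;-0.37 0 0.45 0.25 0.33 0.07 0.3;
-0.38 0 0.45 0.27 0.29 0.09 0.3;-0.38 0 0.45 0.29 0.27 0.11 0.3;-0.38 0 0.46 0.31 0.24 0.13 0.3;-0.38 -0.01 0.45 0.33 0.2 0.14 0.3;-0.38 0 0.45 0.35 0.17 0.15 0.3;
```

Emit:
send_rows:
  series: "0 0 0 0.07 0 -0.17 0.3;0 0 0 0.08 0 -0.16 0.3;0 0 0 0.07 0 -0.17 0.3;0 0 0 0.08 0 -0.16 0.3;0 0 0 0.07 0 -0.17 0.3"

```text
t: 5.08
tool_pos: [0.5383, -0.1098, 0.1181]
ee_rot: [3.141, -0.697, -0.086]
contact_force: [0.1, -0.6, -1.1]
width: 0.468
finger_force: 60.4
```

Emit:
send_rows:
  series: "0 0 0 -0.46 0 -0.55 0.3;0 0 0 -0.45 0 -0.55 0.3;0 0 0 -0.46 0 -0.55 0.3;0 0 0 -0.45 0 -0.55 0.3;0 0 0 -0.46 0 -0.55 0.3"

```text
t: 5.7
tool_pos: [0.3976, -0.0972, 0.1433]
ee_rot: [3.141, -0.697, -0.086]
contact_force: [-0.5, 0.1, 0.0]
width: 0.468
finger_force: 60.8
```

Emit:
send_rows:
  series: "-0.38 0 0.45 0.13 0.39 -0.02 0.3;-0.38 0 0.45 0.16 0.38 0 0.3;-0.38 0 0.45 0.19 0.37 0.02 0.3;-0.38 0 0.45 0.22 0.34 0.05 0.3;-0.38 0 0.45 0.25 0.33 0.07 0.3"

```text
t: 6.32
tool_pos: [0.4083, -0.1769, 0.1641]
ee_rot: [3.139, -0.698, -0.6]
contact_force: [-0.7, -0.2, -1.2]
width: 0.467
finger_force: 60.8
```

Emit:
send_rows:
  series: "-0.38 0 0.45 0.27 0.29 0.09 0.3;-0.38 0 0.45 0.29 0.27 0.11 0.3;-0.38 0 0.45 0.31 0.24 0.13 0.3;-0.38 0 0.45 0.33 0.2 0.14 0.3;-0.38 0 0.45 0.35 0.17 0.15 0.3"

```text
t: 6.95
tool_pos: [0.4192, -0.2497, 0.183]
ee_rot: [3.135, -0.696, -1.075]
contact_force: [-0.8, -0.5, -0.8]
width: 0.47
finger_force: 60.8
```

```bash
python3 - <<'E'
from h import *
at();c=bot.camera("top");s=bot.camera("side")
crop(c["img"],270,120,90,90,4,"pics/a.png");crop(s["img"],250,160,90,90,4,"pics/b.png")
cv2.imwrite("pics/ab4.png",np.hstack([cv2.imread("pics/a.png"),cv2.imread("pics/b.png")]))
E
```

```text
t 6.95 grip [ 0.4353 -0.2802  0.1416] rpy [179.6 -39.9 -61.6] w 0.470 F [-0.8 -0.5 -0.8] ff 60.8 q [-0.66 -0.17  2.3  -0.66  0.45  2.52]
```

View pics/ab4.png

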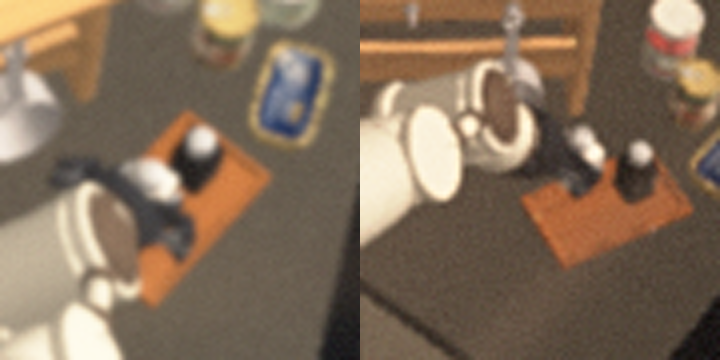

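```bash
python3 - <<'E'
from h import *
np.set_printoptions(precision=4,suppress=True)
c=bot.camera("top");s=bot.camera("side")
q=[onz(c,p,.013)for p in((337.5,164.2),(307.5,196.5),(317.5,148))];print(*q)
r=[onz(s,p,.013)for p in((333,212.5),(301.7,227),(290.5,210.7))];print(*r)
print("pepper cap", onz(s,(250+281/4,160+149/4),.085),onz(c,(270+203/4,120+135/4),.085))
print("salt cap in hand",tri(c,(270+155/4,120+178/4),s,(250+225/4,160+140/4)))
ctr=(q[0]*0+ (q[1]+q[2])/2+(r[0]+r[2])/2*0);print("top ctr",(q[1]+q[2])/2, "side ctr",(r[0]+r[2])/2)
E
```

```text
[ 0.4296 -0.4304  0.013 ] [ 0.3711 -0.2642  0.013 ] [ 0.5236 -0.3982  0.013 ]
[ 0.428  -0.4309  0.013 ] [ 0.3672 -0.2705  0.013 ] [ 0.4598 -0.2331  0.013 ]
pepper cap [ 0.4732 -0.3692  0.085 ] [ 0.4735 -0.3715  0.085 ]
salt cap in hand (array([ 0.4272, -0.2829,  0.1827]), np.float64(0.004331299194730761))
top ctr [ 0.4474 -0.3312  0.013 ] side ctr [ 0.4439 -0.332   0.013 ]
```

```bash
python3 - <<'E'
from h import *
a=plan([.433,-.287,.10],rpy(-64,40),.3)
a=plan([.433,-.287,.0505],rpy(-64,40),.3,start=a)
E
```

```text
-0.03 0 0.04 -0.11 0.02 0.18 0.3;-0.03 0.01 0.04 -0.12 0.02 0.17 0.3;-0.02 0 0.05 -0.11 0.03 0.18 0.3;-0.03 0 0.04 -0.11 0.02 0.18 0.3;-0.03 0.01 0.04 -0.11 0.02 0.17 0.3;
0 0 0 -0.16 0 0.19 0.3;0 0 0 -0.16 0 0.19 0.3;0 0 0 -0.16 0 0.19 0.3;0 0 0 -0.16 0 0.19 0.3;0 0 0 -0.16 0 0.19 0.3;
```

Emit:
send_rows:
  series: "-0.03 0 0.04 -0.11 0.02 0.18 0.3;-0.03 0 0.04 -0.12 0.02 0.18 0.3;-0.03 0 0.04 -0.11 0.02 0.18 0.3;-0.03 0 0.04 -0.11 0.02 0.18 0.3;-0.03 0 0.04 -0.11 0.02 0.17 0.3"

```text
t: 7.78
tool_pos: [0.4179, -0.2557, 0.1409]
ee_rot: [3.138, -0.695, -1.115]
contact_force: [0.4, -0.6, -0.8]
width: 0.467
finger_force: 60.8
```

Emit:
send_rows:
  series: "0 0 0 -0.16 0 0.19 0.3;0 0 0 -0.16 0 0.19 0.3;0 0 0 -0.16 0 0.19 0.3;0 0 0 -0.16 0 0.19 0.3;0 0 0 -0.16 0 0.19 0.3"

```text
t: 8.4
tool_pos: [0.4169, -0.259, 0.0999]
ee_rot: [3.139, -0.683, -1.113]
contact_force: [-0.2, 0.6, -0.9]
width: 0.469
finger_force: 60.8
```

```bash
python3 - <<'E'
from h import *
at()
E
```

```text
t 8.40 grip [ 0.4318 -0.2895  0.0581] rpy [179.9 -39.1 -63.7] w 0.469 F [-0.2  0.6 -0.9] ff 60.8 q [-0.67  0.06  2.3  -1.09  0.31  2.99]
```

```bash
python3 - <<'E'
from h import *
a=plan([.432,-.289,.058],rpy(-49,40),.3)
a=plan([.432,-.289,.050],rpy(-49,40),.3,start=a)
E
```

```text
0.19 0.02 -0.23 0 0.04 0 0.3;0.19 0.02 -0.22 -0.01 0.05 0 0.3;0.19 0.01 -0.23 0 0.04 0 0.3;0.19 0.02 -0.23 -0.01 0.04 0 0.3;0.19 0.02 -0.23 0 0.04 0 0.3;
0 0 0 -0.03 0 0.03 0.3;0 0 0 -0.02 0 0.03 0.3;0 0 0 -0.03 0 0.03 0.3;0 0 0 -0.03 0 0.03 0.3;0 0 0 -0.02 0 0.03 0.3;
```

Emit:
send_rows:
  series: "0.19 0.02 -0.23 0 0.04 0 0.3;0.19 0.02 -0.23 -0.01 0.04 0 0.3;0.19 0.02 -0.23 0 0.04 0 0.3;0.19 0.02 -0.23 -0.01 0.04 0 0.3;0.19 0.02 -0.23 0 0.04 0 0.3"

```text
t: 9.02
tool_pos: [0.417, -0.2565, 0.1153]
ee_rot: [3.12, -0.681, -0.859]
contact_force: [0.8, -0.3, -1.5]
width: 0.47
finger_force: 61.3
```

Emit:
send_rows:
  series: "0 0 0 -0.03 0 0.03 0.3;0 0 0 -0.02 0 0.03 0.3;0 0 0 -0.03 0 0.03 0.3;0 0 0 -0.03 0 0.03 0.3;0 0 0 -0.02 0 0.03 0.3"

```text
t: 9.65
tool_pos: [0.418, -0.2549, 0.1106]
ee_rot: [3.117, -0.675, -0.861]
contact_force: [-0.6, -0.1, -1.0]
width: 0.47
finger_force: 61.3
```

```bash
python3 - <<'E'
from h import *
at()
E
```

```text
t 9.65 grip [ 0.439  -0.2813  0.0685] rpy [178.6 -38.7 -49.3] w 0.470 F [-0.6 -0.1 -1. ] ff 61.3 q [-0.75 -0.02  2.35 -0.58  0.17  2.24]
```

```bash
python3 - <<'E'
from h import *
a=plan([.43,-.287,.14],rpy(-49,40),.3)
a=plan([.43,-.287,.12],rpy(-6,40),.3,start=a)
E
```

```text
0.03 0.03 0 0.21 0.07 -0.28 0.3;0.03 0.02 -0.01 0.21 0.06 -0.28 0.3;0.04 0.03 0 0.22 0.07 -0.29 0.3;0.03 0.03 -0.01 0.21 0.06 -0.28 0.3;0.03 0.02 0 0.22 0.06 -0.28 0.3;
0.55 0 -0.66 -0.03 0.12 0.11 0.3;0.56 0 -0.66 -0.04 0.12 0.09 0.3;0.55 0 -0.66 -0.06 0.13 0.09 0.3;0.55 0 -0.66 -0.07 0.13 0.07 0.3;0.55 0 -0.66 -0.09 0.12 0.06 0.3;
```

Emit:
send_rows:
  series: "0.03 0.03 0 0.21 0.07 -0.28 0.3;0.03 0.02 0 0.21 0.06 -0.28 0.3;0.04 0.03 0 0.22 0.07 -0.29 0.3;0.03 0.03 0 0.21 0.06 -0.28 0.3;0.03 0.02 0 0.22 0.06 -0.28 0.3"

```text
t: 10.28
tool_pos: [0.407, -0.2608, 0.1819]
ee_rot: [-3.138, -0.698, -0.861]
contact_force: [-0.5, -0.1, -1.1]
width: 0.47
finger_force: 61.3
```

Emit:
send_rows:
  series: "0.55 0 -0.66 -0.03 0.12 0.11 0.3;0.55 0 -0.66 -0.04 0.12 0.09 0.3;0.55 0 -0.66 -0.06 0.13 0.09 0.3;0.55 0 -0.66 -0.07 0.13 0.07 0.3;0.55 0 -0.66 -0.09 0.12 0.06 0.3"

```text
t: 10.9
tool_pos: [0.3925, -0.2711, 0.1624]
ee_rot: [-3.129, -0.658, -0.394]
contact_force: [-0.5, -0.1, -1.2]
width: 0.472
finger_force: 61.3
```

```bash
python3 - <<'E'
from h import *
at()
a=plan([.43,-.287,.08],rpy(0,40),.3)
a=plan([.43,-.287,.051],rpy(0,40),.3,start=a)
E
```

```text
t 10.90 grip [ 0.4232 -0.2831  0.1198] rpy [-179.3  -37.7  -22.6] w 0.472 F [-0.5 -0.1 -1.2] ff 61.3 q [-1.06 -0.23  2.39  0.77  0.59  0.33]
0.27 0.04 -0.35 -0.09 0.07 0.19 0.3;0.27 0.05 -0.35 -0.1 0.07 0.18 0.3;0.27 0.04 -0.36 -0.1 0.08 0.18 0.3;0.26 0.04 -0.35 -0.11 0.08 0.18 0.3;0.27 0.05 -0.35 -0.12 0.08 0.17 0.3;
0 0 0 -0.09 0 0.11 0.3;0 0 0 -0.09 0 0.11 0.3;0 0 0 -0.1 0 0.11 0.3;0 0 0 -0.09 0 0.11 0.3;0 0 0 -0.09 0 0.12 0.3;
```

Emit:
send_rows:
  series: "0.27 0.04 -0.35 -0.09 0.07 0.19 0.3;0.27 0.05 -0.35 -0.1 0.07 0.18 0.3;0.27 0.04 -0.35 -0.1 0.08 0.18 0.3;0.27 0.04 -0.35 -0.11 0.08 0.18 0.3;0.27 0.05 -0.35 -0.12 0.08 0.17 0.3"

```text
t: 11.52
tool_pos: [0.395, -0.2876, 0.1209]
ee_rot: [-3.139, -0.698, -0.005]
contact_force: [-0.5, -0.1, -1.5]
width: 0.473
finger_force: 61.4
```

```bash
python3 - <<'E'
from h import *
at()
a=plan([.43,-.287,.050],rpy(0,40),.3)
E
```

```text
t 11.53 grip [ 0.4297 -0.2876  0.0796] rpy [-179.9  -40.    -0.3] w 0.473 F [-0.5 -0.1 -1.5] ff 61.4 q [-1.19  0.02  2.29  0.97  0.8  -0.31]
0 0 0 -0.09 0 0.11 0.3;0 0 -0.01 -0.1 -0.01 0.12 0.3;0 0 0 -0.09 0 0.11 0.3;0 0 -0.01 -0.1 0 0.12 0.3;0 0 0 -0.09 0 0.11 0.3;
```

Emit:
send_rows:
  series: "0 0 0 -0.09 0 0.11 0.3;0 0 0 -0.1 0 0.12 0.3;0 0 0 -0.09 0 0.11 0.3;0 0 0 -0.1 0 0.12 0.3;0 0 0 -0.09 0 0.11 0.3"

```text
t: 12.15
tool_pos: [0.3955, -0.2872, 0.0914]
ee_rot: [-3.139, -0.699, -0.007]
contact_force: [-0.5, -0.5, -1.2]
width: 0.47
finger_force: 61.4
```

```bash
python3 - <<'E'
from h import *
at();c=bot.camera("top");s=bot.camera("side")
crop(c["img"],270,120,90,90,4,"pics/a.png");crop(s["img"],270,160,90,90,4,"pics/b.png")
cv2.imwrite("pics/ab5.png",np.hstack([cv2.imread("pics/a.png"),cv2.imread("pics/b.png")]))
E
```

```text
t 12.15 grip [ 0.4302 -0.2873  0.0502] rpy [-179.8  -40.    -0.4] w 0.470 F [-0.5 -0.5 -1.2] ff 61.4 q [-1.19  0.1   2.29  1.05  0.76 -0.4 ]
```

View pics/ab5.png

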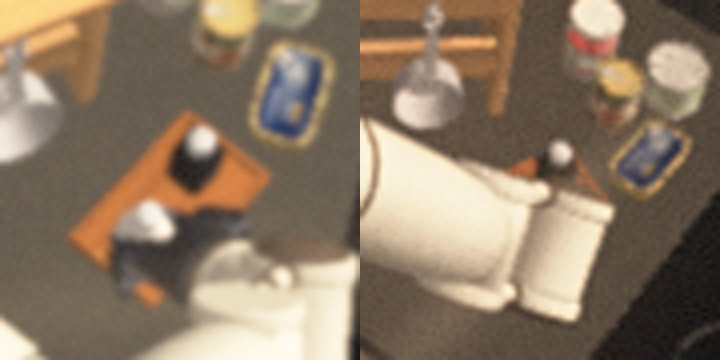

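The salt hangs over the empty half of the tray, cap at top (305,175), upright and clear of the pepper at (320,155). I'll lower it to contact.

Emit:
send_rows:
  series: "0 0 0 -0.02 0 0.02 0.3;0 0 0 -0.02 0 0.02 0.3;0 0 0 0 0 0 0.3;0 0 0 0 0 0 0.3;0 0 0 0 0 0 0.3"

```text
t: 12.88
tool_pos: [0.3953, -0.2875, 0.0897]
ee_rot: [-3.139, -0.699, -0.007]
contact_force: [-0.4, -0.6, 0.1]
width: 0.473
finger_force: 61.5
```

Emit:
send_rows:
  series: "0 0 0 -0.01 0 0.01 0.3;0 0 0 0 0 0 0.47;0 0 0 0 0 0 0.52;0 0 0 0 0 0 0.57;0 0 0 0 0 0 0.62"

```text
t: 13.5
tool_pos: [0.3952, -0.2872, 0.0889]
ee_rot: [-3.138, -0.699, -0.007]
contact_force: [0.6, -0.0, 0.4]
width: 0.62
finger_force: 0.0
```

```bash
python3 - <<'E'
from h import *
at()
p,R=pose();g=p+R.apply([0,0,G])
a=plan(g-R.apply([0,0,.12]),R,.62)
E
```

```text
t 13.50 grip [ 0.4299 -0.2873  0.0476] rpy [-179.8  -40.    -0.4] w 0.620 F [ 0.6 -0.   0.4] ff 0.0 q [-1.19  0.11  2.29  1.05  0.76 -0.41]
0 0 0 0 0 -0.6 0.62;0 0 0 0 0 -0.6 0.62;0 0 0 0 0 -0.6 0.62;0 0 0 0 0 -0.6 0.62;0 0 0 0 0 -0.6 0.62;
```

Emit:
send_rows:
  series: "0 0 0 0 0 -0.6 0.62;0 0 0 0 0 -0.6 0.62;0 0 0 0 0 -0.6 0.62;0 0 0 0 0 -0.6 0.62;0 0 0 0 0 -0.6 0.62"

```text
t: 14.12
tool_pos: [0.3175, -0.2869, 0.1813]
ee_rot: [-3.138, -0.699, -0.007]
contact_force: [-0.3, -0.3, -0.5]
width: 0.618
finger_force: 0.0
```

```bash
python3 - <<'E'
from h import *
at()
a=plan([.415,.02,.20],rpy(55,15),.5,n=10)
plan([.4283,.1797,.12],rpy(96.8,0),.5,start=a)
E
```

```text
t 14.12 grip [ 0.3522 -0.287   0.14  ] rpy [-179.8  -40.    -0.4] w 0.618 F [-0.3 -0.3 -0.5] ff 0.0 q [-1.41 -0.29  2.4   0.81  1.07 -0.26]
0.26 -0.23 -0.49 0.28 -0.74 0.01 0.5;0.25 -0.23 -0.5 0.34 -0.71 0.03 0.5;0.26 -0.23 -0.49 0.41 -0.68 0.04 0.5;0.26 -0.24 -0.5 0.47 -0.64 0.05 0.5;0.25 -0.23 -0.49 0.52 -0.59 0.07 0.5;
0.26 -0.23 -0.5 0.57 -0.55 0.06 0.5;0.25 -0.23 -0.49 0.62 -0.49 0.07 0.5;0.26 -0.23 -0.5 0.66 -0.43 0.06 0.5;0.26 -0.23 -0.49 0.7 -0.37 0.05 0.5;0.25 -0.23 -0.5 0.73 -0.3 0.04 0.5;
0.11 -0.29 -0.83 0.63 -0.4 0.57 0.5;0.11 -0.28 -0.83 0.72 -0.3 0.55 0.5;0.11 -0.29 -0.83 0.77 -0.18 0.52 0.5;0.11 -0.29 -0.83 0.82 -0.05 0.47 0.5;0.11 -0.28 -0.83 0.83 0.08 0.44 0.5;
```

Emit:
send_rows:
  series: "0.26 -0.23 -0.49 0.28 -0.74 0.01 0.5;0.25 -0.23 -0.5 0.34 -0.71 0.03 0.5;0.26 -0.23 -0.49 0.41 -0.68 0.04 0.5;0.26 -0.24 -0.5 0.47 -0.64 0.05 0.5;0.25 -0.23 -0.49 0.52 -0.59 0.07 0.5"

```text
t: 14.75
tool_pos: [0.3631, -0.1385, 0.2165]
ee_rot: [3.082, -0.478, 0.507]
contact_force: [-0.6, 0.5, -0.0]
width: 0.502
finger_force: 0.0
```

Emit:
send_rows:
  series: "0.26 -0.23 -0.5 0.57 -0.55 0.06 0.5;0.25 -0.23 -0.49 0.62 -0.49 0.07 0.5;0.26 -0.23 -0.5 0.66 -0.43 0.06 0.5;0.26 -0.23 -0.49 0.7 -0.37 0.05 0.5;0.25 -0.23 -0.5 0.73 -0.3 0.04 0.5"

```text
t: 15.38
tool_pos: [0.4079, 0.0095, 0.2517]
ee_rot: [3.141, -0.261, 0.964]
contact_force: [0.2, -0.6, 1.1]
width: 0.496
finger_force: 0.0
```

Emit:
send_rows:
  series: "0.11 -0.29 -0.83 0.63 -0.4 0.57 0.5;0.11 -0.28 -0.83 0.72 -0.3 0.55 0.5;0.11 -0.29 -0.83 0.77 -0.18 0.52 0.5;0.11 -0.29 -0.83 0.82 -0.05 0.47 0.5;0.11 -0.28 -0.83 0.83 0.08 0.44 0.5"

```text
t: 16.0
tool_pos: [0.429, 0.1806, 0.1728]
ee_rot: [-3.142, 0.001, 1.694]
contact_force: [0.3, 0.1, 1.0]
width: 0.5
finger_force: 0.0
```

```bash
python3 - <<'E'
from h import *
at();c=bot.camera("top");s=bot.camera("side")
# salt check: white blob over the tray in top view; cap centre + upright
crop(c["img"],150,190,90,90,4,"pics/a.png");crop(c["img"],270,130,90,90,4,"pics/b.png")
cv2.imwrite("pics/ab6.png",np.hstack([cv2.imread("pics/a.png"),cv2.imread("pics/b.png")]))
a=plan([.4283,.1797,.07],rpy(96.8,0),.5)
plan([.4283,.1797,.0345],rpy(96.8,0),.5,start=a)
E
```

```text
t 16.00 grip [0.429  0.1806 0.1189] rpy [-1.80e+02  1.00e-01  9.71e+01] w 0.500 F [0.3 0.1 1. ] ff 0.0 q [ 0.14  0.02  2.02 -0.    1.1   0.02]
0 0 0.01 -0.01 0 0.24 0.5;-0.01 0 0 -0.01 0.01 0.23 0.5;0 0 0.01 -0.02 0 0.24 0.5;-0.01 0 0.01 -0.01 0 0.24 0.5;0 0 0 -0.01 0 0.23 0.5;
0 0 0 0 0 0.18 0.5;0 0 0 0 0 0.18 0.5;0 0 0 0 0 0.17 0.5;0 0 0 0 0 0.18 0.5;0 0 0 0 0 0.18 0.5;
```

View pics/ab6.png

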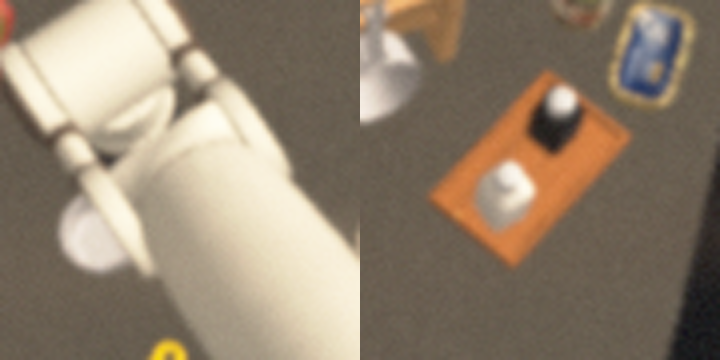

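The salt stands upright on the empty half of the tray, at top (396,195) in the crop, with a clear gap to the pepper. The wrist hides the cup's handle, but the bowl at (172,248) hasn't moved. Gripping the handle next.

Emit:
send_rows:
  series: "0 0 0 -0.01 0 0.24 0.5;0 0 0 -0.01 0 0.23 0.5;0 0 0 -0.02 0 0.24 0.5;0 0 0 -0.01 0 0.24 0.5;0 0 0 -0.01 0 0.23 0.5"

```text
t: 16.73
tool_pos: [0.4293, 0.1766, 0.1254]
ee_rot: [3.141, -0.001, 1.688]
contact_force: [0.8, 0.7, -0.4]
width: 0.502
finger_force: 0.0
```

Emit:
send_rows:
  series: "0 0 0 0 0 0.18 0.5;0 0 0 0 0 0.18 0.5;0 0 0 0 0 0.17 0.5;0 0 0 0 0 0.18 0.5;0 0 0 0 0 0.18 0.5"

```text
t: 17.35
tool_pos: [0.4293, 0.1771, 0.09]
ee_rot: [3.141, -0.001, 1.689]
contact_force: [-0.2, -0.6, -0.4]
width: 0.503
finger_force: 0.0
```

Emit:
send_rows:
  series: "0 0 0 0 0 0 0.4;0 0 0 0 0 0 0.3;0 0 0 0 0 0 0.2;0 0 0 0 0 0 0.1;0 0 0 0 0 0 0.1"

```text
t: 17.98
tool_pos: [0.4295, 0.177, 0.0907]
ee_rot: [3.141, -0.001, 1.689]
contact_force: [0.5, -0.5, 1.9]
width: 0.169
finger_force: 58.2
```

```bash
python3 - <<'E'
from h import *
at()
plan([.43,.17,.20],rpy(97,10),.1)
E
```

```text
t 17.98 grip [0.4296 0.1771 0.0368] rpy [179.9  -0.   96.8] w 0.169 F [ 0.5 -0.5  1.9] ff 58.2 q [0.13 0.17 2.05 0.   0.91 0.01]
0 0.2 0 -0.08 0 -0.81 0.1;0 0.2 -0.01 -0.05 0 -0.82 0.1;0 0.2 0 -0.03 0 -0.81 0.1;0.01 0.2 -0.01 0 0 -0.82 0.1;0 0.2 0 0.04 -0.01 -0.81 0.1;
```

```bash
python3 - <<'E'
from h import *
a=plan([.42,.15,.15],rpy(97+180,0,1),.1)
a=plan([.43,-.10,.21],rpy(-4.6,42,1),.1,start=a)
E
```

```text
0 0 0 -0.13 -0.06 -0.57 0.1;0 0 -0.01 -0.13 -0.07 -0.56 0.1;0 0 0 -0.12 -0.06 -0.57 0.1;0 0 -0.01 -0.13 -0.06 -0.56 0.1;0.01 0 0 -0.13 -0.06 -0.57 0.1;
-0.29 -0.35 -0.75 -0.61 -0.14 -0.12 0.1;-0.28 -0.35 -0.74 -0.58 -0.21 -0.08 0.1;-0.29 -0.36 -0.75 -0.56 -0.29 -0.07 0.1;-0.29 -0.35 -0.75 -0.53 -0.35 -0.05 0.1;-0.28 -0.35 -0.74 -0.47 -0.41 -0.03 0.1;
-0.29 -0.35 -0.75 -0.42 -0.48 -0.03 0.1;-0.29 -0.35 -0.75 -0.36 -0.52 -0.03 0.1;-0.28 -0.35 -0.74 -0.29 -0.56 -0.04 0.1;-0.29 -0.36 -0.75 -0.21 -0.59 -0.05 0.1;-0.29 -0.35 -0.75 -0.14 -0.61 -0.08 0.1;
```

Emit:
send_rows:
  series: "0 0 0 -0.13 -0.06 -0.57 0.1;0 0 0 -0.13 -0.07 -0.56 0.1;0 0 0 -0.12 -0.06 -0.57 0.1;0 0 0 -0.13 -0.06 -0.56 0.1;0 0 0 -0.13 -0.06 -0.57 0.1"

```text
t: 18.6
tool_pos: [0.4196, 0.1499, 0.2041]
ee_rot: [-3.141, -0.001, 1.689]
contact_force: [0.8, 0.7, -1.5]
width: 0.166
finger_force: 58.4
```

Emit:
send_rows:
  series: "-0.29 -0.35 -0.75 -0.61 -0.14 -0.12 0.1;-0.28 -0.35 -0.74 -0.58 -0.21 -0.08 0.1;-0.29 -0.36 -0.75 -0.56 -0.29 -0.07 0.1;-0.29 -0.35 -0.75 -0.53 -0.35 -0.05 0.1;-0.28 -0.35 -0.74 -0.47 -0.41 -0.03 0.1"

```text
t: 19.23
tool_pos: [0.4062, 0.0262, 0.2265]
ee_rot: [3.001, 0.366, 2.327]
contact_force: [0.0, 0.7, -1.1]
width: 0.17
finger_force: 58.4
```

Emit:
send_rows:
  series: "-0.29 -0.35 -0.75 -0.42 -0.48 -0.03 0.1;-0.29 -0.35 -0.75 -0.36 -0.52 -0.03 0.1;-0.28 -0.35 -0.74 -0.29 -0.56 -0.04 0.1;-0.29 -0.36 -0.75 -0.21 -0.59 -0.05 0.1;-0.29 -0.35 -0.75 -0.14 -0.61 -0.08 0.1"

```text
t: 19.85
tool_pos: [0.3917, -0.0736, 0.2424]
ee_rot: [3.075, 0.661, 2.901]
contact_force: [0.4, 0.3, -1.2]
width: 0.167
finger_force: 58.4
```

```bash
cat >> h.py <<'E'
psi=-.081;O=np.array([.614,-.116,0]);RK=Ro.from_euler("z",psi)
def rack(x,y,z):return O+RK.apply([x,y,z])
W=RK.apply([-.67,0,.74])
EYE=np.array([-.0453,0,.001])   # loose cup's eye from the grasp point, tool frame
def eye_plan(e,R1,op,**k):return plan(np.array(e)-R1.apply(EYE),R1,op,**k)
E
python3 - <<'E'
from h import *
at()
R=rpy(-4.6,42,1)
a=eye_plan(rack(-.04,0,.228)+.03*W,R,.1)
E
```

```text
t 19.85 grip [ 0.4246 -0.078   0.2   ] rpy [176.2  37.9 166.2] w 0.167 F [ 0.4  0.3 -1.2] ff 58.4 q [-0.7  -0.8   2.55  0.46  0.86 -2.26]
-0.04 -0.08 -0.14 -0.44 -0.06 0.22 0.1;-0.04 -0.07 -0.15 -0.43 -0.07 0.23 0.1;-0.05 -0.08 -0.14 -0.43 -0.09 0.23 0.1;-0.04 -0.08 -0.15 -0.43 -0.09 0.24 0.1;-0.04 -0.08 -0.14 -0.42 -0.11 0.25 0.1;
```

Emit:
send_rows:
  series: "-0.04 -0.08 -0.14 -0.44 -0.06 0.22 0.1;-0.04 -0.07 -0.15 -0.43 -0.07 0.23 0.1;-0.05 -0.08 -0.14 -0.43 -0.09 0.23 0.1;-0.04 -0.08 -0.15 -0.43 -0.09 0.24 0.1;-0.04 -0.08 -0.14 -0.42 -0.11 0.25 0.1"

```text
t: 20.48
tool_pos: [0.4847, -0.1056, 0.2604]
ee_rot: [3.14, 0.732, 3.057]
contact_force: [-0.5, 0.9, -1.8]
width: 0.171
finger_force: 58.5
```

```bash
python3 - <<'E'
from h import *
np.set_printoptions(precision=2,suppress=True)
at();p,R=pose();e=p+R.apply([0,0,G])+R.apply(EYE);print("eye est",e, "rack",RK.inv().apply(e-O))
out=[]
for n,k in(("top",12),("side",12)):
    c=bot.camera(n);cv2.imwrite(f"pics/{n}_pre.png",c["img"])
    pe=proj(c,e);pt=proj(c,rack(-.04,0,.228));ps=proj(c,rack(-.016,0,.205))
    m=((pe+pt)/2).astype(int);x,y=m-[16,25]
    im=cv2.resize(c["img"][y:y+50,x:x+33],None,fx=k,fy=k,interpolation=cv2.INTER_CUBIC)
    for q,col in((pe,(0,255,0)),(pt,(0,0,255)),(ps,(255,0,0))):
        v=((q-[x,y]+.5)*k-.5).astype(int);cv2.circle(im,tuple(map(int,v)),2,col,-1)
    print(n,"origin",x,y,"eye",pe,"tip",pt,"bend",ps);out.append(im)
cv2.imwrite("pics/pre.png",np.hstack(out))
E
```

```text
t 20.48 grip [ 0.52 -0.11  0.22] rpy [179.9  41.9 175.2] w 0.171 F [-0.5  0.9 -1.8] ff 58.5 q [-0.63 -0.41  2.32  0.6   0.67 -2.49]
eye est [ 0.55 -0.11  0.25] rack [-0.06 -0.    0.25]
top origin 229 121 eye [246.83 147.21] tip [244.63 145.2 ] bend [242.03 142.25]
side origin 246 140 eye [263.02 165.82] tip [262.79 165.49] bend [262.57 164.53]
```

View pics/pre.png

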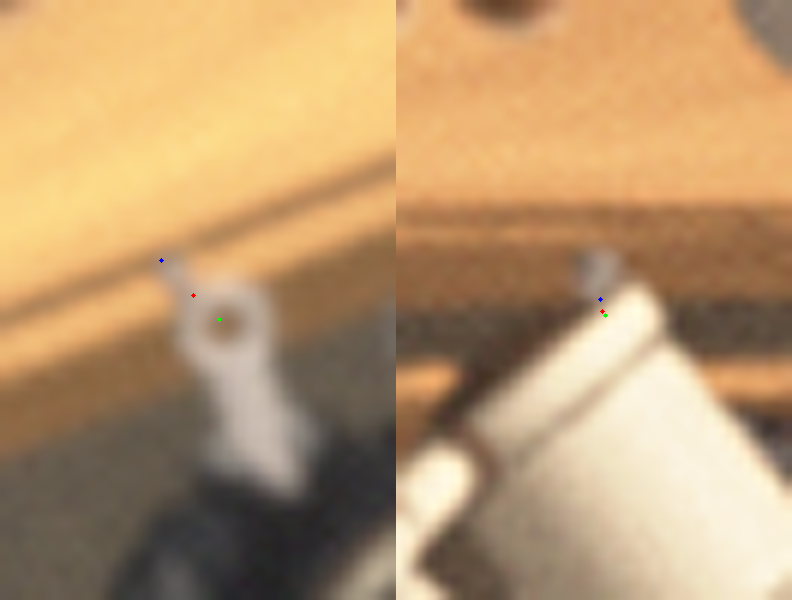

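In the top crop the eye's hole is at about (247.3,147.5), within half a pixel of my estimate. It lies on the line of the hook's wire, which runs from (242,142) to (244.6,145.2). The wrist hides most of the eye in the side view. I'll slide it on along the wire and watch the force.

Emit:
send_rows:
  series: "0 0 0 0 0 0.2 0.1;0 0 0 0 0 0.2 0.1;0 0 0 0 0 0.2 0.1;0 0 0 0 0 0.2 0.1;0 0 0 0 0 0.2 0.1"

```text
t: 21.2
tool_pos: [0.5114, -0.1077, 0.2306]
ee_rot: [3.139, 0.732, 3.056]
contact_force: [-0.9, -0.2, -0.6]
width: 0.167
finger_force: 58.5
```

```bash
python3 - <<'E'
from h import *
at();p,R=pose();e=p+R.apply([0,0,G])+R.apply(EYE);print("rack",(RK.inv().apply(e-O)*1000).round(1))
E
```

```text
t 21.20 grip [ 0.5473 -0.1107  0.1905] rpy [179.9  41.9 175.1] w 0.167 F [-0.9 -0.2 -0.6] ff 58.5 q [-0.59 -0.26  2.28  0.66  0.56 -2.55]
rack [-3.26e+01 -2.00e-01  2.20e+02]
```

Emit:
send_rows:
  series: "0 0 0 0 0 0.11 0.1;0 0 0 0 0 0.11 0.1;0 0 0 0 0 0.11 0.1;0 0 0 0 0 0.11 0.1;0 0 0 0 0 0.11 0.1"

```text
t: 21.82
tool_pos: [0.526, -0.1091, 0.2147]
ee_rot: [3.14, 0.733, 3.056]
contact_force: [-3.3, 0.6, 2.2]
width: 0.167
finger_force: 59.0
```

```bash
python3 - <<'E'
from h import *
at();p,R=pose();e=p+R.apply([0,0,G])+R.apply(EYE);print("rack",(RK.inv().apply(e-O)*1000).round(1))
# rotate about the eye: tilt up 18 deg, eye lowered a bit onto the wire
a=eye_plan(rack(-.018,0,.2025),rpy(-4.6,60,1),.1)
E
```

```text
t 21.82 grip [ 0.5619 -0.112   0.1746] rpy [179.9  42.  175.1] w 0.167 F [-3.3  0.6  2.2] ff 59.0 q [-0.57 -0.18  2.25  0.7   0.51 -2.58]
rack [-17.9  -0.4 204.2]
0 -0.36 0 0.08 0 0.09 0.1;0 -0.36 -0.01 0.09 0 0.08 0.1;-0.01 -0.36 0 0.09 0 0.08 0.1;0 -0.36 -0.01 0.09 0 0.08 0.1;0 -0.36 0 0.1 0 0.06 0.1;
```

Emit:
send_rows:
  series: "0 -0.36 0 0.08 0 0.08 0.1;0 -0.36 0 0.09 0 0.08 0.1;0 -0.36 0 0.09 0 0.08 0.1;0 0 0 0 0 0 0.1;0 0 0 0 0 0 0.1"

```text
t: 22.45
tool_pos: [0.5237, -0.1032, 0.2129]
ee_rot: [3.138, 0.89, 3.04]
contact_force: [-7.0, -8.6, -11.1]
width: 0.17
finger_force: 59.8
```

```bash
python3 - <<'E'
from h import *
at();p,R=pose();e=p+R.apply([0,0,G])+R.apply(EYE);print("rack",(RK.inv().apply(e-O)*1000).round(1))
eye_plan(rack(-.018,0,.2025),rpy(-4.6,64,1),.1)
E
```

```text
t 22.45 grip [ 0.5654 -0.1072  0.1789] rpy [179.8  51.  174.2] w 0.170 F [ -7.   -8.6 -11.1] ff 59.8 q [-0.59 -0.21  2.34  1.14  0.42 -2.99]
rack [-19.9   4.2 213.5]
-0.02 -0.26 -0.01 0.09 -0.03 0.1 0.1;-0.01 -0.26 -0.02 0.1 -0.03 0.1 0.1;-0.02 -0.26 -0.01 0.1 -0.02 0.09 0.1;-0.02 -0.26 -0.01 0.11 -0.03 0.08 0.1;-0.01 -0.26 -0.02 0.11 -0.03 0.09 0.1;
```

```bash
python3 - <<'E'
from h import *
eye_plan(rack(-.018,0,.203),rpy(-4.6,45,1),.1)
E
```

```text
-0.01 0.12 -0.02 0 -0.03 0.02 0.1;-0.02 0.12 -0.01 0.01 -0.02 0.02 0.1;-0.01 0.12 -0.02 0 -0.03 0.02 0.1;-0.02 0.12 -0.01 0.01 -0.03 0.01 0.1;-0.01 0.12 -0.02 0 -0.03 0.02 0.1;
```

Emit:
send_rows:
  series: "-0.01 0.12 -0.02 0 -0.03 0.02 0.1;-0.02 0.12 -0.01 0.01 -0.02 0.02 0.1;-0.01 0.12 -0.02 0 -0.03 0.02 0.1;-0.02 0.12 -0.01 0.01 -0.03 0.01 0.1;-0.01 0.12 -0.02 0 -0.03 0.02 0.1"

```text
t: 23.08
tool_pos: [0.5279, -0.1084, 0.2139]
ee_rot: [3.142, 0.791, 3.066]
contact_force: [-0.7, 0.1, -0.7]
width: 0.165
finger_force: 59.7
```

```bash
python3 - <<'E'
from h import *
at();p,R=pose();e=p+R.apply([0,0,G])+R.apply(EYE);print("rack",(RK.inv().apply(e-O)*1000).round(1))
eye_plan(rack(-.018,0,.203),rpy(-4.6,43,1),.1)
E
```

```text
t 23.07 grip [ 0.5661 -0.1112  0.176 ] rpy [180.   45.3 175.7] w 0.165 F [-0.7  0.1 -0.7] ff 59.7 q [-0.58 -0.18  2.28  0.85  0.48 -2.74]
rack [-15.5   1.1 207.5]
0 0.05 0 0.01 0 0 0.1;0.01 0.04 0.01 0.02 -0.01 0 0.1;0 0.05 0 0.01 0 -0.01 0.1;0.01 0.05 0.01 0.01 0 0 0.1;0 0.04 0 0.02 -0.01 0 0.1;
```

Emit:
send_rows:
  series: "0 0.05 0 0.01 0 0 0.1;0 0.05 0 0.02 0 0 0.1;0 0.05 0 0.01 0 0 0.1;0 0.05 0 0.01 0 0 0.1;0 0 0 0.02 0 0 0.1"

```text
t: 23.7
tool_pos: [0.5265, -0.1084, 0.2131]
ee_rot: [-3.141, 0.759, 3.067]
contact_force: [0.6, 0.6, 2.6]
width: 0.166
finger_force: 59.9
```

Emit:
send_rows:
  series: "0 0 0 0 0 0 0.19;0 0 0 0 0 0 0.23;0 0 0 0 0 0 0.3;0 0 0 0 0 0 0.4;0 0 0 0 0 0 0.5"

```text
t: 24.32
tool_pos: [0.5258, -0.108, 0.212]
ee_rot: [3.141, 0.757, 3.066]
contact_force: [0.0, -0.4, 0.1]
width: 0.497
finger_force: 0.0
```

Emit:
send_rows:
  series: "0 0 0 0 0 -0.3 0.5;0 0 0 0 0 -0.4 0.5;0 0 0 0 0 -0.5 0.5;0 0 0 0 0 -0.6 0.5;0 0 0 0 0 -0.6 0.5"

```text
t: 24.95
tool_pos: [0.4596, -0.103, 0.2823]
ee_rot: [3.141, 0.757, 3.066]
contact_force: [-0.6, 0.3, -0.0]
width: 0.497
finger_force: 0.0
```

```bash
python3 - <<'E'
from h import *
at()
plan([.36,-.20,.26],rpy(-10,30,1),.5)
E
```

```text
t 24.95 grip [ 0.4965 -0.1057  0.2431] rpy [180.   43.4 175.7] w 0.497 F [-0.6  0.3 -0. ] ff 0.0 q [-0.69 -0.55  2.37  0.61  0.76 -2.51]
0.07 0.27 0.09 0.35 -0.51 -0.5 0.5;0.07 0.26 0.09 0.36 -0.52 -0.47 0.5;0.06 0.27 0.09 0.38 -0.53 -0.45 0.5;0.07 0.27 0.1 0.39 -0.54 -0.43 0.5;0.07 0.26 0.09 0.39 -0.55 -0.4 0.5;
```

Emit:
send_rows:
  series: "0.07 0.27 0.09 0.35 -0.51 -0.5 0.5;0.07 0.26 0.09 0.36 -0.52 -0.47 0.5;0.07 0.27 0.09 0.38 -0.53 -0.45 0.5;0.07 0.27 0.1 0.39 -0.54 -0.43 0.5;0.07 0.26 0.09 0.39 -0.55 -0.4 0.5"

```text
t: 25.58
tool_pos: [0.3332, -0.1958, 0.3067]
ee_rot: [-3.14, 0.523, 2.966]
contact_force: [-0.3, -0.8, -0.8]
width: 0.499
finger_force: 0.0
```

```bash
python3 - <<'E'
from h import *
np.set_printoptions(precision=3,suppress=True)
at()
for t in(0,1):
  for n in("top","side"):
    c=bot.camera(n);im=c["img"];hsv=cv2.cvtColor(im,cv2.COLOR_BGR2HSV)
    q=[proj(c,rack(-.016,y,.201)) for y in(.115,0,-.115)];b=[proj(c,rack(-.03,y,.09)) for y in(.115,0,-.115)]
    m=((hsv[...,1]<55)&(hsv[...,2]>110)).astype(np.uint8)
    k,l,st,ce=cv2.connectedComponentsWithStats(m)
    print(n,"eyes",*q,"bowls",*b)
    for i in range(1,k):
        if st[i,4]>15 and any(np.linalg.norm(ce[i]-v)<22 for v in b):print("  blob",st[i],ce[i])
c=bot.camera("side");crop(c["img"],220,150,90,60,6,"pics/fin_side.png")
E
```

```text
t 25.57 grip [ 0.36  -0.201  0.26 ] rpy [-179.9   30.   169.9] w 0.499 F [-0.3 -0.8 -0.8] ff 0.0 q [-1.12 -0.75  2.37  0.44  1.23 -2.6 ]
top eyes [210.794 154.988] [242.056 142.76 ] [272.691 130.758] bowls [214.988 170.891] [244.357 159.235] [273.17  147.789]
  blob [262 131  23  31 440] [272.927 148.386]
  blob [235 143  21  28 343] [244.598 159.087]
  blob [207 156  16  21 222] [213.959 167.671]
side eyes [236.969 165.623] [262.565 165.087] [288.065 164.553] bowls [238.097 182.709] [262.485 182.168] [286.788 181.629]
  blob [286 162   4  13  22] [287.773 167.   ]
  blob [289 175  11   6  36] [294.556 177.444]
  blob [233 176  10  11  76] [237.461 180.803]
  blob [256 176  14  15 113] [261.743 183.549]
  blob [292 180  19  24 246] [300.829 191.472]
  blob [268 188   7   5  20] [270.95 190.05]
  blob [252 193  12   8  43] [256.953 195.907]
top eyes [210.794 154.988] [242.056 142.76 ] [272.691 130.758] bowls [214.988 170.891] [244.357 159.235] [273.17  147.789]
  blob [262 132  23  30 440] [272.966 148.361]
  blob [236 143  20  29 352] [245.091 159.366]
  blob [207 155  16  22 220] [214.023 167.586]
side eyes [236.969 165.623] [262.565 165.087] [288.065 164.553] bowls [238.097 182.709] [262.485 182.168] [286.788 181.629]
  blob [232 175  11  12  73] [237.151 180.575]
  blob [289 175  11   6  38] [294.    177.553]
  blob [256 176  14  15 106] [261.83  183.283]
  blob [291 180  19  24 246] [300.268 191.573]
  blob [268 188   7   5  23] [270.783 190.043]
  blob [252 193  11   7  41] [257.098 195.854]
```

Emit:
send_rows:
  series: "0 0 0 0 -0.5 -0.3 0.5;0 0 0 0 -0.5 -0.3 0.5;0 0 0 0 0 0 0.5;0 0 0 0 0 0 0.5;0 0 0 0 0 0 0.5"

```text
t: 26.45
tool_pos: [0.3156, -0.2316, 0.3265]
ee_rot: [3.141, 0.524, 2.967]
contact_force: [0.5, 0.1, -1.2]
width: 0.501
finger_force: 0.0
```

Emit:
send_rows:
  series: "0 0 0 0 0 0 0.5;0 0 0 0 0 0 0.5;0 0 0 0 0 0 0.5;0 0 0 0 0 0 0.5;0 0 0 0 0 0 0.5"

```text
t: 27.08
tool_pos: [0.3152, -0.2327, 0.3272]
ee_rot: [-3.14, 0.525, 2.966]
contact_force: [-0.5, -0.4, -0.6]
width: 0.501
finger_force: 0.0
```

Emit:
send_rows:
  series: "0 0 0 0 0 0 0.5;0 0 0 0 0 0 0.5;0 0 0 0 0 0 0.5;0 0 0 0 0 0 0.5;0 0 0 0 0 0 0.5"

```text
t: 27.7
tool_pos: [0.3153, -0.2326, 0.3272]
ee_rot: [-3.141, 0.525, 2.966]
contact_force: [0.7, 0.1, -0.4]
width: 0.502
finger_force: 0.0
```

```bash
python3 - <<'E'
from h import *
np.set_printoptions(precision=3,suppress=True)
at();last=None
for t in range(5):
    c=bot.camera("top");g=cv2.cvtColor(c["img"],cv2.COLOR_BGR2HSV)
    m=((g[...,1]<55)&(g[...,2]>110)).astype(np.uint8);k,l,st,ce=cv2.connectedComponentsWithStats(m)
    j=[i for i in range(1,k) if st[i,4]>30 and (np.linalg.norm(ce[i]-[244.5,159])<12 or np.linalg.norm(ce[i]-[305,178])<14)]
    print([(ce[i].round(2).tolist(),st[i].tolist()) for i in j])
im=c["img"].astype(int)
if last is None:
    q=proj(c,rack(-.016,0,.201));x,y=q.astype(int);print(q,"\n",c["img"][y-5:y+12,x-6:x+9,0])
E
```

```text
t 27.70 grip [ 0.342 -0.237  0.281] rpy [-179.9   30.1  170. ] w 0.502 F [ 0.7  0.1 -0.4] ff 0.0 q [-1.24 -0.71  2.31  0.47  1.3  -2.7 ]
[([244.38, 158.8], [235, 143, 21, 28, 338]), ([306.04, 176.68], [300, 171, 13, 12, 99])]
[([244.4, 158.66], [235, 143, 20, 28, 340]), ([306.21, 176.71], [300, 171, 13, 12, 100])]
[([244.42, 158.69], [235, 143, 20, 28, 334]), ([306.08, 176.64], [300, 171, 13, 12, 100])]
[([244.33, 158.5], [235, 143, 20, 27, 335]), ([306.01, 176.66], [300, 171, 13, 12, 97])]
[([244.33, 158.46], [235, 143, 20, 27, 336]), ([306.13, 176.66], [300, 171, 13, 12, 99])]
[242.056 142.76 ] 
 [[130 129 129 129 128 126 124 124 124 124 121 121 120 113 110]
 [129 129 124 121 124 122 122 121 121 118 115 111 106  99  93]
 [124 125 120 122 122 119 116 118 115 109 103  95  90  86  89]
 [122 119 117 121 118 113 111 107 102  97  89  88  92  97 104]
 [120 117 118 113 106 105 101 104 103 101 100 100 103 109 116]
 [113 112 103  99  97  95 107 118 120 122 112 112 111 113 110]
 [ 96  92  92  93 104 109 126 139 138 135 126 113 108 107 100]
 [ 86  87  95 110 124 140 143 140 148 150 127 110  99  87  84]
 [ 90 100 104 118 139 149 145 139 147 156 131  99  79  71  66]
 [105 112 115 118 128 136 135 130 135 141 115  81  69  62  67]
 [113 114 109 106 111 117 123 126 125 122  92  68  66  65  65]
 [109 104  96  86  93 110 120 119 123 110  91  77  71  72  68]
 [ 88  86  77  74  84 101 118 122 123 122 124 115 105  88  72]
 [ 76  72  72  78  89 105 116 119 128 140 163 164 152 130 105]
 [ 69  69  81  96 109 116 119 124 128 151 183 197 186 174 146]
 [ 69  84  99 119 131 131 125 122 128 150 184 201 204 198 174]
 [ 76  95 120 134 145 139 133 124 125 146 175 195 205 205 189]]
```

Emit:
send_rows:
  series: "0 0 0 0 0 0 0.5;0 0 0 0 0 0 0.5;0 0 0 0 0 0 0.5;0 0 0 0 0 0 0.5;0 0 0 0 0 0 0.5"

```text
t: 28.58
tool_pos: [0.3153, -0.2326, 0.3272]
ee_rot: [-3.141, 0.525, 2.966]
contact_force: [-0.7, -0.2, -0.1]
width: 0.503
finger_force: 0.0
```

Emit:
send_rows:
  series: "0 0 0 0 0 0 0.5;0 0 0 0 0 0 0.5;0 0 0 0 0 0 0.5;0 0 0 0 0 0 0.5;0 0 0 0 0 0 0.5"

```text
t: 29.2
tool_pos: [0.3153, -0.2326, 0.3272]
ee_rot: [-3.141, 0.525, 2.966]
contact_force: [-0.3, 0.3, 0.8]
width: 0.503
finger_force: 0.0
```

Emit:
send_rows:
  series: "0 0 0 0 0 0 0.5;0 0 0 0 0 0 0.5;0 0 0 0 0 0 0.5;0 0 0 0 0 0 0.5;0 0 0 0 0 0 0.5"

```text
t: 29.82
tool_pos: [0.3153, -0.2326, 0.3272]
ee_rot: [-3.14, 0.525, 2.966]
contact_force: [0.4, 0.1, -0.6]
width: 0.5
finger_force: 0.0
```

```bash
python3 - <<'E'
from h import *
for t in range(12):
    c=bot.camera("top");g=cv2.cvtColor(c["img"],cv2.COLOR_BGR2HSV)
    m=((g[...,1]<55)&(g[...,2]>110)).astype(np.uint8);k,l,st,ce=cv2.connectedComponentsWithStats(m)
    print([ce[i].round(2).tolist() for i in range(1,k) if st[i,4]>30 and np.linalg.norm(ce[i]-[244.5,159])<12])
# compare, per cup, blob centroid with its seat point
for y,z in((.115,0),(0,0),(-.115,0)):print(proj(c,rack(-.016,y,.201)).round(1))
E
```

```text
[[244.3, 158.4]]
[[244.35, 158.39]]
[[244.35, 158.4]]
[[244.28, 158.3]]
[[244.27, 158.33]]
[[244.31, 158.4]]
[[244.3, 158.41]]
[[244.33, 158.39]]
[[244.34, 158.43]]
[[244.27, 158.38]]
[[244.31, 158.35]]
[[244.28, 158.42]]
[210.8 155. ]
[242.1 142.8]
[272.7 130.8]
```

The cup hangs still on the middle hook, its blob steady at (244.3,158.4), about where I predicted the bowl. The salt is at rest on the tray. Handing in.

```bash
python3 -c "
from plant import bot
print(bot.finish_job())"
```

```text
the job is handed in; nothing more can be done
None
```

I handed the job in at about 30 s of the 61 allowed: in the last camera checks the cup hung still on the middle hook, the salt shaker stood upright on the tray beside the pepper, and the arm was clear of everything; the hand-in returned no verdict.

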